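# Clamp the block with the removable crank

### The arm

A 6-joint arm with a two-finger parallel gripper is mounted at the origin on the work surface. World frame = base frame: x ahead of the robot, y to its left, z up, the work surface at z = 0. Lengths are in m, angles in rad, forces in N, time in s.
With the tool pointing down it reaches from about 0.375 to 0.9 m from the base axis. Payload 3.1 kg.
Tool frame: the origin (TCP) lies at the centre of the arm's flange, where the gripper is bolted on; the fingertips stand 182 mm ahead of it and the grasp point (between the pads) lies 164 mm ahead of it; z points along the fingers, y is the line along which they close (so a half turn about z gives the same grasp; the last joint's range is limited). The gripper opens to 87 mm and grips with 3 to 60 N. Pads are 19 mm wide; open, the fingers measure 117 mm over their backs; the gripper's body (75 mm by 190 mm) begins 51 mm behind the grasp point.
Start: joints at [1.083, 0.527, 1.433, -0, 1.181, -0.178], TCP at [0.191, 0.595, 0.405] pointing down, gripper open.
Joint ranges: [-3.08, 3.08], [-0.75, 2.2], [0.22, 2.44], [-1.43, 4.57], [0, 2.65], [-2.85, 2.85]. Speed limits (rad/s): [2.79, 2.79, 3.14, 3.14, 3.14, 3.14].

### API

Orientations are given as a rotation vector (axis times angle).
In Python, from station import arm, hand, kinematics, viewer, close_job, status gives the robot as it stands. The module is installed in compiled form; this text tells all that it offers. Calls block until the motion is done:
- arm.move_to(position, orientation): joint-space move of the TCP to a pose.
- arm.movel(position, vel=0.15, rotation=None, guard=None): straight line of the TCP; rotation=None keeps the orientation; vel is the mean speed in m/s. With guard (N) it stops when the force on the tool has changed by that much, and returns True; else False.
- arm.move_joints(angles): joint-space move.
- hand.ungrasp() and hand.grasp(effort=None): open the fingers fully, or close them until they stop; effort is the grip in N (None keeps the last).
- arm.sleep(seconds).
- kinematics.ik(position, orientation): joint angles nearest the present ones, or None.
- viewer.get_image(name): name is "scene" or "top"; returns a dict with "img" (400x640x3 uint8, blue, green, red), "camera_matrix" (3x3 intrinsics, pixels), "world_to_cam" (4x4, takes a point from world to camera coordinates). Camera axes: x right, y up, looking along -z (the intrinsics and any distortion apply to the point x, -y, -z); pixel columns grow to the right and rows downward; lengths in m; the calibration is good to about 2 mm. A picture is of the moment at which its call begins. There is no depth.
A pose or a line that the arm cannot do raises arm.Unreachable and nothing moves.
- close_job(): hands the job in; it is judged then, once.
Readings, each from a call of its own:
- status.read_time_s(): time.
- status.read_joint_pos(): joint angles.
- status.read_qvel(): joint speeds.
- status.read_joint_torque(): joint torques, N m.
- status.read_ee_pos(): TCP position.
- status.read_eef_rot(): TCP orientation.
- status.read_contact_force(): force on the tool from outside, world axes, zero at the start.
- status.read_moment(): the same for the moment, N m.
- status.read_gripper_width(): finger opening in m.
- status.read_finger_force(): force on a finger pad.
Only numpy, scipy, OpenCV 4.12 (cv2) and the standard library are available. Lean on these libraries where they do the work, as an engineer would, in place of code of your own. Each camera call takes 0.05 s, during which the arm holds its last target. There are 200 camera calls.

### The job

Fit the loose crank fully home onto the square shaft of the blue vise, without jamming it down hard, and wind it clockwise until the pine block is firmly gripped between the jaws, but stop as soon as it goes tight: the soft wood must not be crushed. Then lift the crank off and set it back upright on the cork pad, let go of it, and leave the block clamped and the other things on the bench alone.

Things in the scene. Friction and masses are not known exactly. Their poses are not given: they have to be found in the camera images.
- vise: Fixed blue vise, 120 x 285 mm base plate 20 mm thick. Origin on the bench under the axis of its upright square shaft; z up, y points from the shaft to the jaws. Gearbox under the shaft: 70 x 70 mm, its flat top 50 mm above the bench. Jaws 90 mm wide (x), tops at 58 mm.
- shaft_base (a point): On the shaft axis, at the gearbox top (50 mm above the bench); turns with the shaft, x and y square to the flats. The upright steel shaft is 14 mm square, 30 mm tall, the top 6 mm tapering to 8 mm square.
- shaft (a joint): Turn of the square shaft, rad, 0 to 9, clockwise from above; each rad moves the sliding jaw 6 mm towards the fixed jaw. It stays where left (friction 0.2 N m). From the start 1.5 to 5.2 rad grip the block. At the knob the hand feels about 2.5 N while it runs free; once both jaws meet the block the crank goes tight within about 0.25 rad, and each further 1 N there is about 13 N on the block.
- jaw_face (a point): Middle of the gripping face of the steel sliding jaw, 40 mm above the bench, in the vise's frame directions; it moves along the vise's +y.
- jaw: The steel sliding jaw, 90 x 20 x 36 mm; origin under its middle, 20 mm above the bench, 10 mm behind its face. Axes as the vise's.
- fixed_face (a point): Middle of the black rubber-backed gripping face of the fixed blue jaw, 40 mm above the bench; it faces the vise's -y. How far it is from the shaft differs each time.
- block: Loose pine block between the jaws, 80 (x) x 60 (y, gripped) x 45 mm high, about 0.13 kg, on the vise's base plate 20 mm above the bench. Origin: centre of its underside.
- crank: Loose steel crank, about 0.4 kg, standing upright on its hub on the cork pad, balanced. Origin: centre of the hub's underside, z up. A flat bar 18 mm wide, at heights 34 to 42 mm, runs along x from -40 to +94 mm, with a 32 mm steel counterweight ball at x = -46 mm and the red knob at x = +80 mm.
- hub_top (a point): Centre of the crank hub's top, 62 mm above its underside; x along the bar. The hub is 28 x 28 mm, flats along x and y; grasp it on its y flats, above or astride the bar. A square socket 15.6 mm wide and 33 mm deep opens in its underside and fits the shaft at any quarter turn; fully home, the hub's underside rests on the gearbox top.
- knob_mid (a point): Middle of the red knob, 64 mm above the hub's underside, 80 mm from the hub's axis. The knob is upright, 24 mm in diameter and 40 mm tall, and spins freely on the bar, so it can be held with the hand's direction kept constant while it is carried round.
- pad: Fixed cork pad, 180 x 180 x 5 mm, on which the crank starts and must be put back. Origin: centre of its underside, on the bench.
- jar: Loose clear jar with yellow lid, 60 mm in diameter, 70 mm high, origin at the centre of its underside. Leave alone.
- tape: Loose yellow tape measure, 70 x 45 x 65 mm, origin at the centre of its underside. Leave alone.
- wrench: Loose steel wrench, 170 mm, lying on the bench, origin at the middle of its underside. Leave alone.
There are look-alikes about, which are no part of the job. There is more than one size of the crank; the one meant has the size given above.

How it is judged:
By the outcome, as a careful person would: the job done as asked, in the order asked, and still so for the second after the job is handed in, with the robot touching nothing.
It also fails if it takes over 72 s, if anything falls off the work surface, if the arm or the gripper's body presses on something with over 40 N, if the wrist force passes 120 N, or if a joint passes its speed limit or range.

## Working session

There is one attempt and no reset: what is moved stays moved. The work goes in short steps, each a Python script; the robot and the scene stay as the last script left them, time stands still between calls to the robot, and variables do not carry over. Pictures are saved under pics/ and viewed, at most 10 in all, crops included, and the job is handed in when it is done.

```bash
mkdir -p pics; python3 - <<'E'
from station import *
import cv2,numpy as np
for n in("scene","top"):
    d=viewer.get_image(n);cv2.imwrite(f"pics/{n}0.png",d["img"]);print(n,d["camera_matrix"],d["world_to_cam"],[k for k in d])
print(status.read_time_s(),status.read_eef_rot(),status.read_contact_force())
E
```

```text
scene [[373.16536629   0.         324.13046467]
 [  0.         373.16536629 204.4204385 ]
 [  0.           0.           1.        ]] [[ 0.11643902  0.99308504  0.01496846 -0.02752769]
 [-0.75872095  0.07921416  0.6465815   0.34756663]
 [ 0.6409247  -0.08664419  0.76269805 -1.50890191]
 [ 0.          0.          0.          1.        ]] ['img', 'camera_matrix', 'world_to_cam']
top [[391.11549896   0.         322.48549441]
 [  0.         391.11549896 207.46773314]
 [  0.           0.           1.        ]] [[ 0.0049774  -0.99977221  0.02075464 -0.06964037]
 [ 0.98217218  0.00878793  0.18777799 -0.54497057]
 [-0.18791761  0.01944998  0.98199219 -1.14658698]
 [ 0.          0.          0.          1.        ]] ['img', 'camera_matrix', 'world_to_cam']
0.1 [-4.84553651e-01 -3.10332153e+00  2.96394277e-03] [0.13220814 0.12811054 0.37481217]
```

View pics/scene0.png

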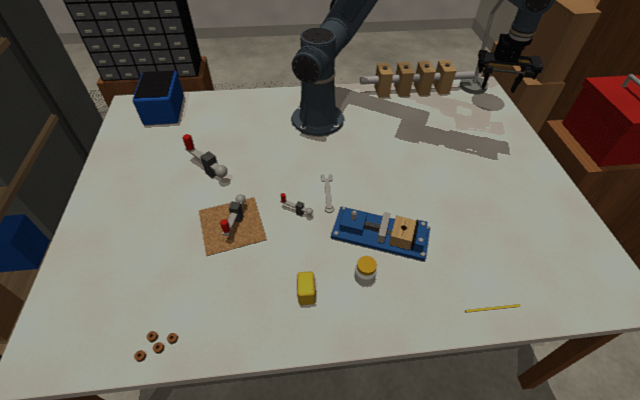

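View pics/top0.png

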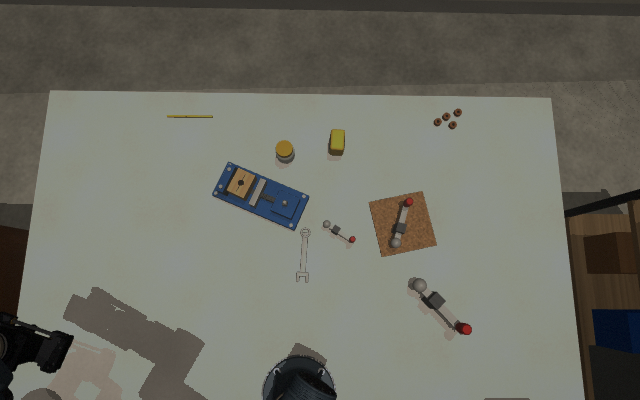

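Crank candidates in the top picture: on the cork pad (400,228), a small one (336,231) and a big one (435,299). By the description I choose the one on the pad. Next, close crops of it and the vise to check this.

```bash
cat > h.py <<'E'
from station import *
import cv2,numpy as np
from scipy.spatial.transform import Rotation as R
def cam(n):
    d=viewer.get_image(n); return d["img"],d["camera_matrix"],d["world_to_cam"]
def proj(K,W,p):
    p=np.atleast_2d(p); c=p@W[:3,:3].T+W[:3,3]; c=c*[1,-1,-1]; q=c@K.T; return q[:,:2]/q[:,2:]
def back(K,W,uv,z):
    d=np.linalg.inv(K)@[uv[0],uv[1],1]*[1,-1,-1]; Rm=W[:3,:3]; o=-Rm.T@W[:3,3]; v=Rm.T@d
    return o+v*(z-o[2])/v[2]
def crop(img,x,y,w,h,s): return cv2.resize(img[y:y+h,x:x+w],None,fx=s,fy=s,interpolation=cv2.INTER_CUBIC)
E
python3 - <<'E'
from h import *
a=cv2.imread("pics/top0.png");b=cv2.imread("pics/scene0.png")
a=np.clip(a*1.5,0,255).astype(np.uint8);b=np.clip(b*1.3,0,255).astype(np.uint8)
m=np.vstack([np.hstack([crop(a,365,188,80,72,4),crop(a,207,155,110,72,4)]),np.hstack([crop(b,195,188,80,72,4),crop(b,327,198,110,72,4)])])
print(m.shape);cv2.imwrite("pics/c1.png",m)
E
```

```text
(576, 760, 3)
```

View pics/c1.png

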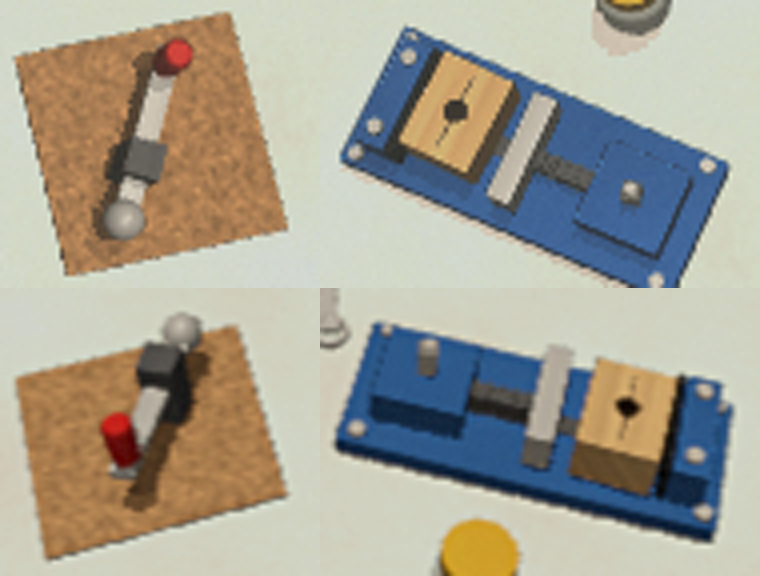

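The pad crank has a plain 28 mm hub and a red knob. I'll fit its pose and scale, which checks the size, along with the vise pose.

```bash
cat > fit1.py <<'E'
from h import *
from scipy.optimize import least_squares
T=cam("top");S=cam("scene")
f=lambda x0,y0,ox,oy:(lambda c:np.array([x0+(c[0]-ox+.5)/4-.5,y0+(c[1]-oy+.5)/4-.5]))
tc,tv,sc,sv=f(365,188,0,0),f(207,155,320,0),f(195,188,0,288),f(327,198,320,288)
def tf(x,y,a,p): c,s=np.cos(a),np.sin(a);return np.array([x+c*p[0]-s*p[1],y+s*p[0]+c*p[1],p[2]])
C=[(T,tc((146,157)),[0,0,.067]),(T,tc((179,52)),[.080,0,.089]),(T,tc((124,220)),[-.046,0,.043]),
   (S,sc((161,364)),[0,0,.067]),(S,sc((116,421)),[.080,0,.089]),(S,sc((182,331)),[-.046,0,.043])]
def rc(p): return np.concatenate([proj(M[1],M[2],tf(p[0],p[1],p[2],np.array(q)*[p[3],1,1]))[0]-uv for M,uv,q in C])
h=back(T[1],T[2],C[0][1],.067);k=back(T[1],T[2],C[1][1],.089)
r=least_squares(rc,[h[0],h[1],np.arctan2(*(k-h)[1::-1]),1]);print("crank",r.x,np.round(r.fun,1))
V=[(T,tv((406,27)),(0,1)),(T,tv((730,168)),(1,1)) ,(T,tv((341,161)),(0,0)),
   (S,sv((376,323)),(0,0)),(S,sv((337,450)),(1,0)),(S,sv((717,541)),(1,1)),(S,sv((732,405)),(0,1))]
# corners by world guess: fit with y-offset; vise +y direction points to jaws (world +y-ish)
VV=[(T,tv((406,27)),'a'),(T,tv((730,168)),'b'),(T,tv((341,161)),'c'),(S,sv((376,324)),'d'),(S,sv((717,532)),'a'),(S,sv((732,405)),'c'),(S,sv((338,442)),'b')]
sg={'a':(1,1),'b':(1,0),'c':(-1,1),'d':(-1,0)} # x sign, far end
sh=[(T,tv((632,185))),(S,sv((430,343)))]
def rv(p):
    o=[proj(M[1],M[2],tf(p[0],p[1],p[2],[.06*sg[n][0],p[3]+.285*sg[n][1],.02]))[0]-uv for M,uv,n in VV]
    o+=[proj(M[1],M[2],[p[0],p[1],.08])[0]-uv for M,uv in sh]
    return np.concatenate(o)
s0=back(T[1],T[2],sh[0][1],.08);g=back(T[1],T[2],tv((456,111)),.065)
best=least_squares(rv,[s0[0],s0[1],np.arctan2(*(g-s0)[1::-1])-np.pi/2,-.05]);print("vise",best.x,np.round(best.fun,1))
x=best.x
for n,uv,z in(("block",(456,111),.065),("jaw",(525,152),.056)):
    w=back(T[1],T[2],tv(uv),z)-[x[0],x[1],0];print(n,tf(0,0,-x[2],w))
print("pad",[back(T[1],T[2],tc(c),.005) for c in((15,57),(229,12),(288,230),(68,276))])
m=np.hstack([crop(T[0],350+207-207-68,193,20,22,18),crop(S[0],420-327+327-80,200,20,24,16.5)[:396]])
m=np.clip(m*1.5,0,255).astype(np.uint8);cv2.imwrite("pics/sh.png",m);print(m.shape)
E
python3 fit1.py
```

```text
crank [ 0.48552923 -0.30219405 -0.28760224  0.99982583] [-0.2 -0.1 -0.1 -0.2 -0.2 -0.4 -0.7 -1.7  0.   0.3  0.1  0.4]
vise [ 0.55825201  0.04917818 -0.39614472 -0.05522545] [-0.3 -0.9  0.3 -1.9 -0.6 -0.8 -0.7 -1.2  0.3 -0.4  0.6 -0.9 -1.3 -1.2
 -0.3  0.3 -0.2 -0. ]
block [0.00349789 0.14872977 0.065     ]
jaw [-0.00355302  0.0890256   0.056     ]
pad [array([ 0.57407264, -0.21382597,  0.005     ]), array([ 0.61281383, -0.38787643,  0.005     ]), array([ 0.43694614, -0.4270214 ,  0.005     ]), array([ 0.39982569, -0.25233681,  0.005     ])]
(396, 690, 3)
```

View shaft.

View pics/sh.png

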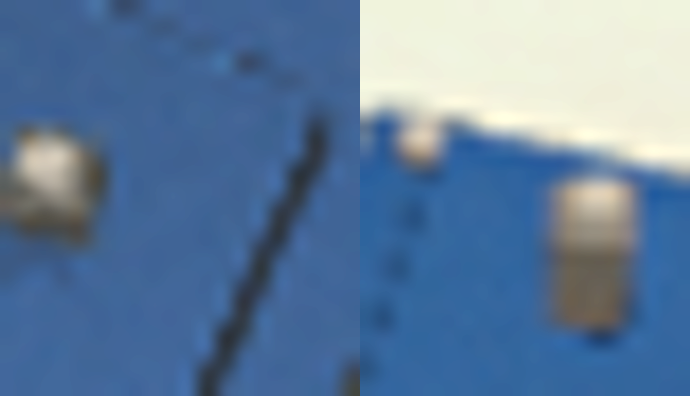

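```bash
cat > shaftfit.py <<'E'
from h import *
from scipy.optimize import minimize
def model(x,y,a):
    sq=np.array([[1,1],[-1,1],[-1,-1],[1,-1]])/2
    Rm=np.array([[np.cos(a),-np.sin(a)],[np.sin(a),np.cos(a)]])
    r=lambda w,z:np.c_[(sq*w)@Rm.T+[x,y],np.full(4,z)]
    A,B,Cc=r(.014,.05),r(.014,.074),r(.008,.08)
    F=[Cc]
    for i in range(4):
        j=(i+1)%4; F+=[np.array([A[i],A[j],B[j],B[i]]),np.array([B[i],B[j],Cc[j],Cc[i]])]
    return F
def cost(M,p,win,ss=16):
    img,K,W=M; x0,y0,w,h=win; o=-W[:3,:3].T@W[:3,3]
    cov=[]
    for f in model(*p):
        n=np.cross(f[1]-f[0],f[2]-f[0]); 
        if n@(o-f.mean(0))<=0: continue
        uv=(proj(K,W,f)-[x0,y0]+.5)*ss-.5
        m=np.zeros((h*ss,w*ss),np.float32);cv2.fillConvexPoly(m,np.round(uv*16).astype(int),1.,shift=4)
        cov.append(cv2.resize(m,(w,h),interpolation=cv2.INTER_AREA).ravel())
    cov.append(1-sum(cov)); X=np.array(cov).T; Y=img[y0:y0+h,x0:x0+w].reshape(-1,3).astype(float)
    pri=np.repeat([[130.]*3],X.shape[1],0); pri[-1]=np.median(Y,0)
    Xa=np.r_[X,np.eye(X.shape[1])*.5]; Ya=np.r_[Y,pri*.5]
    c=np.linalg.lstsq(Xa,Ya,rcond=None)[0]; return ((Xa@c-Ya)**2).mean()
def win(M,p,r=6):
    u=proj(M[1],M[2],[p[0],p[1],.067])[0].round().astype(int); return (u[0]-r,u[1]-r,2*r+1,2*r+1)
if __name__=="__main__":
    T=cam("top");S=cam("scene"); b=[.5583,.0492]
    for n,M in(("top",T),("scene",S)):
        wi=win(M,b,5)
        out=[]
        for a in range(-45,45,5):
            q=min((cost(M,(b[0]+dx,b[1]+dy,np.radians(a)),wi,8),dx,dy) for dx in np.arange(-.004,.0041,.001) for dy in np.arange(-.004,.0041,.001))
            out.append((a,round(q[0],1),round(q[1]*1e3),round(q[2]*1e3)))
        print(n,out)
E
python3 shaftfit.py
```

```text
top [(-45, np.float64(87.2), -2, 0), (-40, np.float64(83.0), -2, 0), (-35, np.float64(80.5), -2, 0), (-30, np.float64(75.9), -1, 1), (-25, np.float64(71.1), -1, 1), (-20, np.float64(69.1), -1, 1), (-15, np.float64(65.7), -1, 1), (-10, np.float64(64.5), -2, 1), (-5, np.float64(66.2), -2, 1), (0, np.float64(71.9), -2, 0), (5, np.float64(77.4), -2, 0), (10, np.float64(85.1), -2, 0), (15, np.float64(90.3), -2, 0), (20, np.float64(86.5), -2, 0), (25, np.float64(89.5), -2, 0), (30, np.float64(90.9), -2, 0), (35, np.float64(90.7), -2, 0), (40, np.float64(88.3), -2, 0)]
scene [(-45, np.float64(348.3), 0, 0), (-40, np.float64(344.1), 0, 0), (-35, np.float64(339.8), 0, 0), (-30, np.float64(332.1), 0, 1), (-25, np.float64(327.0), 0, 1), (-20, np.float64(323.4), 0, 0), (-15, np.float64(316.7), 0, 0), (-10, np.float64(318.5), 0, 0), (-5, np.float64(320.2), 0, 0), (0, np.float64(321.2), 0, 0), (5, np.float64(324.1), 0, -1), (10, np.float64(328.9), 0, -1), (15, np.float64(334.5), 0, -1), (20, np.float64(342.6), 0, -1), (25, np.float64(349.2), 0, 0), (30, np.float64(352.5), 0, 0), (35, np.float64(353.6), 0, 0), (40, np.float64(351.0), 0, 0)]
```

Fit result: the pad crank's scale is 0.9998, so it is the right size. It is at (0.4855, -0.302) with yaw -16.5°. The shaft is near (0.5575, 0.0497), with its flats at about -13°. Now I pick it up.

```bash
cat >> h.py <<'E'
def rot(psi): return (R.from_euler('z',psi)*R.from_euler('x',np.pi)).as_rotvec()
def psi_now():
    m=R.from_rotvec(status.read_eef_rot()).as_matrix(); return np.arctan2(m[1,0],m[0,0])
def st(s=""):
    print(s,"t%.1f"%status.read_time_s(),"tcp",np.round(status.read_ee_pos(),4),"psi%.1f"%np.degrees(psi_now()),"F",np.round(status.read_contact_force(),1),"M",np.round(status.read_moment(),2),"w%.4f"%status.read_gripper_width())
E
python3 - <<'E'
from h import *
for p in([.4855,-.302,.32],[.5575,.05,.32]):
    for a in(-16.5,163.5,-103,77):
        q=kinematics.ik(p,rot(np.radians(a)));print(p,a,None if q is None else np.round(q,2))
y=-.2876
cand=[(kinematics.ik([.4855,-.302,.32],rot(y+k)),k) for k in(0,np.pi)]
q,k=min((c for c in cand if c[0] is not None),key=lambda c:abs(c[0][5]))
hand.ungrasp()
arm.move_to([.4855,-.302,.32],rot(y+k))
st("above"); 
print(arm.movel([.4855,-.302,.219],.12,guard=6)); st("down")
hand.grasp(30); st("grip")
E
```

```text
[0.4855, -0.302, 0.32] -16.5 [-0.75  0.57  1.65 -0.    0.93  1.11]
[0.4855, -0.302, 0.32] 163.5 [-0.75  0.57  1.65  0.    0.93 -2.03]
[0.4855, -0.302, 0.32] -103 [-0.75  0.57  1.65 -0.    0.93  2.62]
[0.4855, -0.302, 0.32] 77 [-0.75  0.57  1.65 -0.    0.93 -0.52]
[0.5575, 0.05, 0.32] -16.5 [-0.11  0.55  1.68 -0.    0.91  1.75]
[0.5575, 0.05, 0.32] 163.5 [-0.11  0.55  1.68  0.    0.91 -1.39]
[0.5575, 0.05, 0.32] -103 None
[0.5575, 0.05, 0.32] 77 [-0.11  0.55  1.68 -0.    0.91  0.12]
above t3.8 tcp [ 0.4859 -0.3013  0.3201] psi-16.4 F [-0.4 -0.4  0.4] M [0.01 0.16 0.02] w0.0870
False
down t4.8 tcp [ 0.4858 -0.3022  0.2196] psi-16.5 F [-0.7  0.8  1.1] M [ 0.    0.14 -0.02] w0.0870
grip t5.8 tcp [ 0.4856 -0.3022  0.219 ] psi-16.5 F [-0.2 -0.8 -0.7] M [-0.2   0.19 -0.01] w0.0276
```

```bash
python3 - <<'E'
from h import *
arm.movel([.4855,-.302,.335],.2); st("lift")
a=np.radians(-13)
arm.move_to([.5575,.0497,.335],rot(a)); arm.movel([.5575,.0497,.303],.1); arm.sleep(.3); st("over")
T=cam("top");S=cam("scene")
out=[]
for M,w in((T,(262,160,90,75)),(S,(320,175,90,75))):
    c=crop(M[0],*w,4); 
    out.append(np.clip(c*1.5,0,255).astype(np.uint8))
cv2.imwrite("pics/over.png",np.hstack(out))
p=status.read_ee_pos();b=p[2]-.214
for z in(0,.05): pass
kn=[p[0]+.08*np.cos(a),p[1]+.08*np.sin(a),b+.084]; ba=[p[0]-.046*np.cos(a),p[1]-.046*np.sin(a),b+.038]
print([np.round((proj(M[1],M[2],[kn,ba])-w[:2]+.5)*4-.5,1) for M,w in((T,(262,160)),(S,(320,175)))])
E
```

```text
lift t6.5 tcp [ 0.4849 -0.3014  0.3339] psi-16.5 F [ 0.4 -0.4 -4.7] M [-0.01  0.1   0.03] w0.0275
over t8.7 tcp [0.5577 0.0497 0.3036] psi-13.0 F [ 0.4  0.3 -2.9] M [-0.1   0.12  0.05] w0.0275
[array([[108.2,  31.3],
       [ 69. , 215.1]]), array([[141.8, 149.8],
       [146.6,  56.5]])]
```

View pics/over.png

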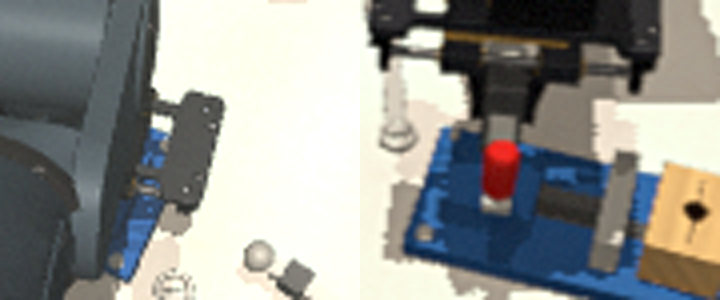

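The scene crop shows the held crank upright over the gearbox, with its knob top at (143,148) against (142,150) predicted. The top view is blocked by the arm. Next is a guarded descent.

```bash
python3 - <<'E'
from h import *
p=status.read_ee_pos()
x,y=.5575,.0497
for i in range(3):
    g=arm.movel([x,y,.2645],.04,guard=5); st(f"down {g}")
    z=status.read_ee_pos()[2]
    if not g or z<.267: break
    F=status.read_contact_force(); break
E
```

```text
down False t9.9 tcp [0.5577 0.0497 0.2647] psi-13.0 F [-0.1 -0.  -4.4] M [-0.07  0.13 -0.  ] w0.0276
```

```bash
python3 - <<'E'
from h import *
g=arm.movel([.5575,.0497,.2605],.02,guard=5); st(f"down {g}")
arm.sleep(.3); st()
S=cam("scene");cv2.imwrite("pics/home.png",np.clip(crop(S[0],330,165,130,100,4)*1.4,0,255).astype(np.uint8))
E
```

```text
down True t10.1 tcp [0.5578 0.0495 0.2638] psi-13.0 F [0.7 0.1 4.4] M [0.02 0.28 0.02] w0.0279
 t10.4 tcp [0.5578 0.0495 0.2638] psi-13.0 F [-0.9  0.8  5.6] M [ 0.04  0.28 -0.  ] w0.0281
```

View pics/home.png

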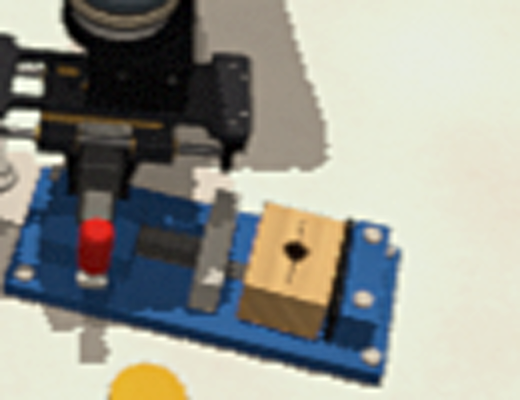

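The crank stopped on the gearbox top at underside height 0.0498, so it is fully home with only a light press. The block stands between the jaws, with the near gap about 2 cm. Now I grip the knob and wind.

```bash
cat > wind.py <<'E'
from h import *
c=np.array([.5577,.0496]); Z=.120+.164; psi=np.radians(135)
def kp(a,z=Z): return [c[0]+.08*np.cos(a),c[1]+.08*np.sin(a),z]
def ft(a,n=6):
    F=[]
    for _ in range(n): F.append(status.read_contact_force()); arm.sleep(.02)
    F=np.mean(F,0); return F@[-np.sin(a),np.cos(a),0],F@[np.cos(a),np.sin(a),0],F[2]
E
python3 - <<'E'
from wind import *
hand.ungrasp(); arm.movel([.5578,.0495,.345],.2)
a=np.radians(-13)
arm.move_to(kp(a,.345),rot(psi)); st("above knob")
print(arm.movel(kp(a),.12,guard=6)); hand.grasp(15); st("knob"); arm.sleep(.1);print(np.round(ft(a),1))
for i in range(6):
    a-=.1; g=arm.movel(kp(a),.06,guard=9); print(g,np.round(np.degrees(a)),np.round(ft(a),1))
    if g: break
st()
E
```

```text
above knob t14.4 tcp [0.6355 0.0316 0.3446] psi135.0 F [-0.3  0.9 -0.3] M [-0.07 -0.01 -0.02] w0.0872
False
knob t16.1 tcp [0.6356 0.0316 0.2839] psi135.0 F [0.6 0.7 0.4] M [-0.06 -0.02 -0.03] w0.0226
[-0.1 -0.4 -0.3]
False -19.0 [ 0.7 -1.4 -0.1]
False -24.0 [ 2.1 -1.6 -0.7]
False -30.0 [ 1.1 -2.2 -1.6]
False -36.0 [ 1.5 -2.2 -1.6]
False -42.0 [ 1.4 -2.4 -1.9]
False -47.0 [ 1.1 -2.5 -1.7]
 t18.6 tcp [ 0.6119 -0.0093  0.284 ] psi135.0 F [-0.6  2.5 -1.9] M [0.4  0.11 0.01] w0.0227
```

```bash
python3 - <<'E'
from wind import *
p=status.read_ee_pos(); a=np.arctan2(p[1]-c[1],p[0]-c[0]); a0=np.radians(-13)
step=.15; log=[]
while a0-a<6.2:
    tot=a0-a
    if tot>2.2: step=min(step,.08)
    a-=step; g=arm.movel(kp(a),.07,guard=9); f=ft(a); log.append(f[0])
    print("%.2f"%(a0-a),g,np.round(f,1))
    if f[0]>3.5: step=.03
    if f[0]>8.5 or g: break
st(); print(np.degrees(a))
E
```

```text
0.75 False [ 0.8 -2.3 -1.6]
0.90 False [ 1.  -1.6 -1.5]
1.05 False [ 0.9 -1.  -1.2]
1.20 False [ 1.3 -0.2 -0.8]
1.35 False [ 0.7  1.  -0.3]
1.50 False [1.  2.7 1.2]
1.65 False [0.9 4.8 2.7]
1.80 False [1.1 5.3 3. ]
1.95 False [1.2 5.2 3.2]
2.10 False [1.1 5.  3.7]
2.25 False [0.9 5.3 4.3]
2.33 False [1.5 5.  3.5]
2.41 False [1.5 5.  3.7]
2.49 False [1.8 5.  4. ]
2.57 False [1.4 4.8 3.9]
2.65 False [1.8 4.9 3.6]
2.73 False [1.3 4.8 3.2]
2.81 False [1.7 4.4 3.4]
2.89 False [1.7 4.8 2.9]
2.97 False [1.7 4.7 3.2]
3.05 False [1.7 4.6 3. ]
3.13 False [1.4 5.2 2.6]
3.21 False [1.6 4.8 2.6]
3.29 False [3.  4.4 2.5]
3.37 False [4.8 3.4 2.4]
3.40 False [6.6 2.8 2.2]
3.43 False [8.1 2.6 3.2]
3.46 False [8.9 2.6 3.2]
 t29.2 tcp [0.4886 0.09   0.2837] psi135.1 F [-6.2 -6.7  2.5] M [-1.3   1.17 -0.01] w0.0226
-211.24964118274383
```

The force has risen from 1.6 to 8.9 N, about 90 N on the block, and the crank went tight 0.2 rad after contact. I stop here, release the knob, and take the crank by its hub.

```bash
python3 - <<'E'
from wind import *
p=status.read_ee_pos(); hand.ungrasp(); arm.movel([p[0],p[1],.345],.2)
a=np.arctan2(p[1]-c[1],p[0]-c[0]); print(np.degrees(a))
arm.move_to([c[0],c[1],.345],rot(a)); print(arm.movel([c[0],c[1],.264],.12,guard=6)); st("at hub")
S=cam("scene");T=cam("top")
cv2.imwrite("pics/clamp.png",np.clip(np.hstack([crop(S[0],330,170,95,90,4),crop(T[0],207,145,95,90,4)])*1.4,0,255).astype(np.uint8))
hand.grasp(30); st("grip")
print(arm.movel([c[0],c[1],.300],.05,guard=15)); st("up")
E
```

```text
149.68700587789465
False
at hub t32.2 tcp [0.5578 0.0498 0.2644] psi149.7 F [-0.9 -0.6 -0.4] M [-0.02  0.03 -0.  ] w0.0870
grip t33.2 tcp [0.5575 0.0493 0.264 ] psi149.7 F [-1.4 -2.3  1.2] M [-0.42  0.17  0.19] w0.0296
True
up t33.5 tcp [0.5575 0.0493 0.2646] psi149.7 F [ 1.  -1.1  4.5] M [-0.03 -0.05  0.07] w0.0297
```

View pics/clamp.png

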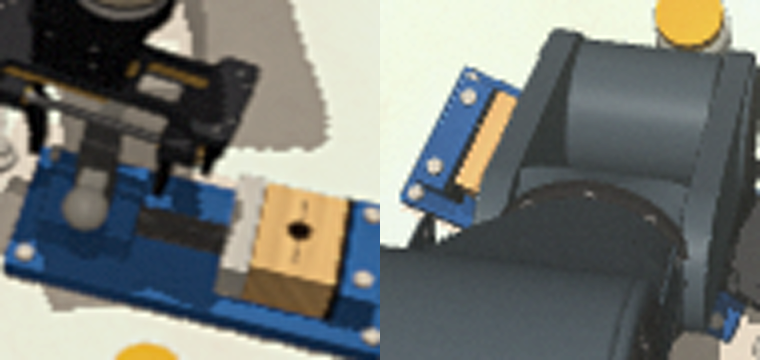

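The block sits flush between both jaws, with no gaps. The hub is gripped a few degrees askew: the width reads 29.6 mm and Mz is +0.19. I'll measure the crank yaw from the ball at scene crop (86,207) and grip again squarely.

```bash
python3 - <<'E'
from wind import *
S=cam("scene"); uv=[330+(86.5)/4-.5,170+(207.5)/4-.5]
for z in(.088,): 
    b=back(S[1],S[2],uv,z); v=b[:2]-c; print(b,np.hypot(*v),np.degrees(np.arctan2(-v[1],-v[0])))
hand.ungrasp(); arm.sleep(.2)
arm.movel([c[0],c[1],.264],.1,rotation=rot(np.radians(154.5)))
hand.grasp(8); st("154.5")
E
```

```text
[0.60004226 0.0332579  0.088     ] 0.045386467683714585 158.8957841960644
154.5 t36.1 tcp [0.5576 0.0493 0.264 ] psi154.5 F [-1.7 -2.   1.3] M [-0.39  0.13  0.08] w0.0288
```

```bash
python3 - <<'E'
from wind import *
hand.ungrasp()
arm.movel([c[0],c[1],.264],.1,rotation=rot(np.radians(157.5)))
hand.grasp(25); st("157.5")
p=status.read_ee_pos()
print(arm.movel([p[0],p[1],.310],.05,guard=15)); st("up")
E
```

```text
157.5 t38.5 tcp [0.5576 0.0493 0.264 ] psi157.5 F [-1.3 -2.8  0.5] M [-0.36  0.16  0.06] w0.0281
False
up t39.6 tcp [0.5574 0.0494 0.3097] psi157.5 F [-0.5  0.2 -4.2] M [-0.01  0.02 -0.06] w0.0283
```

```bash
python3 - <<'E'
from wind import *
p=status.read_ee_pos(); arm.movel([p[0],p[1],.335],.15)
x,y=.490,-.305
arm.move_to([x,y,.335],rot(np.radians(-16.5))); arm.movel([x,y,.228],.15); 
print(arm.movel([x,y,.215],.02,guard=4)); st("placed")
hand.ungrasp(); arm.sleep(.2); arm.movel([x,y,.36],.15)
arm.move_to([.40,.35,.42],rot(np.radians(135))); st("clear")
S=cam("scene");T=cam("top")
cv2.imwrite("pics/end.png",np.clip(np.vstack([crop(S[0],190,160,260,130,2.3),crop(T[0],200,120,260,130,2.3)])*1.3,0,255).astype(np.uint8))
E
```

```text
True
placed t43.3 tcp [ 0.4902 -0.3051  0.2189] psi-16.5 F [-0.1  0.1  4.3] M [-0.    0.23 -0.01] w0.0276
clear t48.2 tcp [0.4006 0.3495 0.4199] psi134.9 F [-0.7  0.3  0.1] M [-0.05 -0.01 -0.01] w0.0874
```

View pics/end.png

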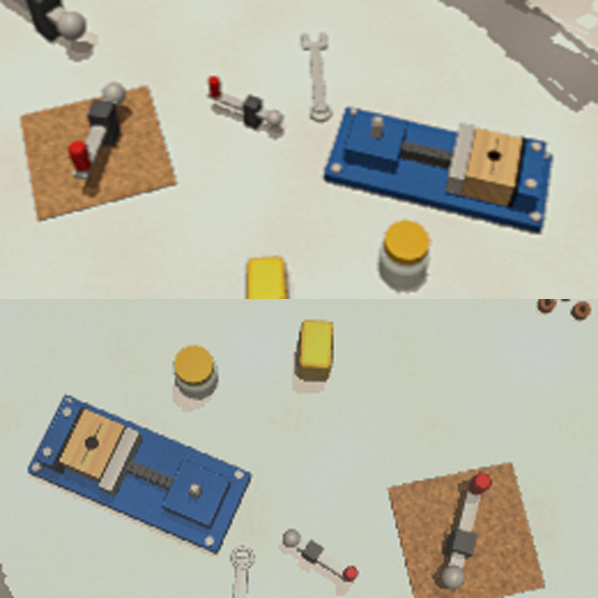

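The crank stands upright on the pad: hub at about (105,120) in the scene crop and (463,545) in the top crop. The block is held tight between the jaws at (493,155), and the other things have not moved.

```bash
python3 -c "
from station import *
print(close_job())"
```

```text
the job is handed in; nothing more can be done
None
```

The job is handed in: the block is clamped at an estimated 90 N, the crank is back upright on the cork pad and let go, and the other things looked undisturbed in the last pictures, about 48 s in.

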